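# Fetch the pointed polishing head from the carousel

### The arm

A 7-joint arm with a two-finger parallel gripper is mounted at the origin on the work surface. World frame = base frame: x ahead of the robot, y to its left, z up, the work surface at z = 0. Lengths are in m, angles in rad, forces in N, time in s.
With the tool pointing down it reaches from about 0.35 to 0.9 m from the base axis. Payload 8.1 kg.
Tool frame: the origin (TCP) lies on the centre line of the jaws, within the pads' length; the fingertips stand 19 mm ahead of it and the grasp point (between the pads) is the TCP; z points along the fingers, y is the direction in which the jaws open and shut (so a half turn about z gives the same grasp; the last joint's range is limited). The gripper opens to 92 mm and grips with 3 to 60 N. Pads are 19 mm wide; open, the fingers measure 130 mm over their backs; the gripper's body (75 mm by 190 mm) begins 47 mm behind the grasp point.
Start: joints at [1.127, 0.434, 0.025, 1.573, -0.012, 1.134, -0.075], TCP at [0.209, -0.589, 0.222] pointing down, gripper open.
Joint ranges: [-2.62, 2.62], [-0.44, 2.09], [-1.27, 1.32], [0.08, 2.57], [-1.32, 4.46], [0.12, 2], [-2.74, 2.74]. Speed limits (rad/s): [2.22, 2.22, 3.01, 3.01, 3.14, 3.14, 3.14].

### API

Orientations are given as a rotation vector (axis times angle).
In Python, from cell import monitor, imaging, workorder, outline_of gives the robot as it stands.
- The arm moves only by the tool move_arm, never from a script. Its argument "series" is a list of rows, each a list of 6 numbers: the shift along the world's x, y, z in cm, then the turn, a rotation vector about the world's x, y, z in degrees. A call has 1 to 8 rows; each row shifts and turns the commanded pose from where the row before left it; what a row does not reach is not made up. A row lasts 1/10 s, in which the tool goes at most 50 mm and 8.59 degrees, less where a joint would pass 70% of its speed; a pose out of reach is approached as far as the arm can. A call with a gripper value outside its range is refused whole. "grip" is the opening, from 0 (shut) to 1 (fully open), set as the call begins (left out, the last holds). The fingers move at their own pace and stop on an object; "force" is the grip in N (left out, the last holds). Time passes only in rows, so rows that do not move let the fingers close. It gives the time, the measured TCP pose, the force and the opening at its end, in the units of the state.
- monitor.observe(): the state, without advancing time (a new reading comes with each control period).
- imaging.get_image(name): name is "side" or "top" or "wrist"; returns a dict with "color" (420x560x3 uint8, red, green, blue), "fx", "fy", "cx", "cy" (pixels), "rvec" (rotation vector, rad) and "tvec" (3), from world to camera coordinates, as OpenCV has them; the wrist camera has in their place "mount" (4x4, takes a point from camera to tool coordinates, whose origin is the TCP and whose axes are the flange's). Camera axes: x right, y down, z forward; pixel columns grow to the right and rows downward; lengths in m; the calibration is good to about 2 mm. A picture is of the moment at which its call begins: read the wrist's pose just before it. There is no depth.
- workorder.sign_off(): hands the job in, once; it reports no verdict.
Trained networks look in the newest picture that a camera, given by its name, has taken for a name from the list of things; names that differ only in an ending like _2 or _b are one class to them, and where a whole thing is asked for, a point or a joint stands for the part that bears it (a point fixed in the world has none). Each returns a list of dicts, best first, with "p" (0 to 1); they miss things now and then, are a little off and sometimes report something else, mostly with a low value. They report only what shows in the picture. A call takes as long as a camera call.
- outline_of(camera, thing): "mask" (420x560 bool, what is visible of it) and "rect" ([left, top, width, height] in pixels, round what is visible of it).
The state is a dict: "clock": time; "joints": joint angles; "dq": joint speeds; "joint_efforts": joint torques, N m; "position": TCP position; "ee_rot": TCP orientation; "force": force on the tool from outside, world axes, zero at the start; "ft_torque": the same for the moment, N m; "width": opening from 0.0 (shut) to 1.0 (fully open).
Only numpy, scipy, OpenCV 4.12 (cv2) and the standard library are available. Lean on these libraries where they do the work, as an engineer would, in place of code of your own. Each camera call takes 0.05 s, during which the arm holds its last target. There are 200 camera calls.

### The job

Turn the carousel until the pointed polishing head stands in front of the fixed pointer that faces the arm, and lift it out of its cup there. Then stand it upright in the empty half of the two-compartment blue tray that lies on the bench; set it down rather than dropping it.

Things in the scene. Friction and masses are not known exactly. Their poses are not given: they have to be found in the camera images.
- taper: Pointed polishing head, loose in one of the carousel's six cups (43 mm wide inside, 14 mm deep): white felt on a steel foot, about 120 g, 76 mm tall; a 36 mm cylinder for the lower 46 mm, then a cone to a 6 mm tip. Other cups hold a plain cylinder, wheel, dome and bulb, up to 66 mm tall; one is empty. Origin: centre of its underside, z up. Starts 40 to 80 degrees from the pointer, either side.
- knob_top (a point): Top centre of the carousel's round black knob, on its vertical axis. Knob 44 mm wide, 28 mm tall below this point, then a 20 mm post. It turns, through a stiff rubber coupling (gives 1 to 2 degrees), the deck, a 280 mm aluminium disc whose top lies 68 mm below this point; cup centres are 105 mm from the axis. Turns either way, friction 0.07 N m, stays where left. Jerks can upset heads.
- station (a point): Pick place: the point at deck-top height, 105 mm from the carousel's axis, straight inward of the fixed pointer (a small dark upright tab on a grey tongue sticking out from under the deck on the arm's side). It does not turn with the deck; a head facing the pointer has its underside centre here. x axis from the pointer towards the carousel's axis, z up.
- tray_free (a point): Centre of the floor of the empty compartment of the two-compartment blue tray on the bench. Compartment 104 mm (x) by 103 mm (y) inside, walls 4 mm thick and 18 mm high above this floor. The tray is fixed; its other compartment, towards +y, holds a brass ring. Axes along the tray's sides, z up.

How it is judged:
By the outcome, as a careful person would: the job done as asked, in the order asked, and still so for the second after the job is handed in, with the robot touching nothing.
It also fails if it takes over 45 s, if anything falls off the work surface, if the arm or the gripper's body presses on something with over 40 N, if the wrist force passes 120 N, or if a joint passes its speed limit or range.

## Working session

There is one attempt and no reset: what is moved stays moved. The work goes in short steps, Python scripts to look and compute and a tool call to move; the robot and the scene stay as the last step left them, time stands still between calls to the robot, and variables do not carry over. Pictures are saved under pics/ and viewed, about 8 in all and at most 12, crops included, and the job is handed in when it is done.

Besides the shell and the picture viewer there is one more tool, called after ">>>" by a JSON object that holds its "name" and its "arguments", one argument or row to a line. move_arm: Moves the arm, as the interface text tells. Its arguments: {"type":"object","properties":{"series":{"type":"array"},"grip":{"type":"number"},"force":{"type":"number"}},"required":["series"]}

```bash
mkdir -p pics; ls; cat > h.py <<'E'
import numpy as np, cv2
from cell import monitor, imaging, workorder, outline_of
def cam(im, st=None):
    K=np.array([[im['fx'],0,im['cx']],[0,im['fy'],im['cy']],[0,0,1]])
    if 'mount' in im:
        T=np.eye(4);T[:3,:3]=cv2.Rodrigues(np.array(st['ee_rot'],float))[0];T[:3,3]=st['position']
        W=np.linalg.inv(T@np.array(im['mount']));return K,W[:3,:3],W[:3,3]
    return K,cv2.Rodrigues(np.array(im['rvec'],float))[0],np.array(im['tvec'],float).ravel()
def ray_z(c,uv,z):
    K,R,t=c;d=R.T@np.linalg.inv(K)@np.array([uv[0],uv[1],1.]);o=-R.T@t
    return o+d*(z-o[2])/d[2]
def proj(c,p):
    K,R,t=c;q=K@(R@np.array(p,float)+t);return q[:2]/q[2]
def shot(n):
    st=monitor.observe();im=imaging.get_image(n);return im,cam(im,st)
def save(im,f,crop=None,s=1):
    a=im['color'][:,:,::-1]
    if crop: x,y,w,h=crop;a=a[y:y+h,x:x+w]
    cv2.imwrite('pics/'+f,cv2.resize(a,None,fx=s,fy=s,interpolation=cv2.INTER_CUBIC))
E
python3 - <<'E'
from h import *
print(monitor.observe())
for n in ('top','side'):
    im,c=shot(n);save(im,n+'0.png')
    print(n,-c[1].T@c[2], c[1][2])
    for t in ('taper','knob_top','tray_free','station'):
        try:
            for o in outline_of(n,t)[:2]:
                m=cv2.moments(o['mask'].astype(np.uint8),True)
                print(t,round(o['p'],2),o['rect'],m['m10']/max(m['m00'],1),m['m01']/max(m['m00'],1))
        except Exception as e: print(t,e)
E
```

```text
pics
{'clock': 0.0, 'joints': array([ 1.12738622,  0.43524305,  0.02498744,  1.57408447, -0.01162609,
        1.13401048, -0.07509021]), 'dq': array([ 1.17278121e-03,  4.46618570e-04,  2.08311295e-03, -8.28118014e-04,
        4.09003382e-04, -7.72572050e-05,  6.06204818e-04]), 'joint_efforts': array([-6.09999279e-04, -6.67855239e+01,  9.85014550e-01, -3.14471626e+01,
       -6.03386946e-02,  4.29551932e-02,  1.29011255e-04]), 'position': array([ 0.20867887, -0.58858265,  0.22123756]), 'ee_rot': array([-3.09458499e+00, -5.32363214e-01,  6.22459799e-04]), 'force': array([-0.21787663,  0.07222052,  1.04907362]), 'ft_torque': array([-0.00575292, -0.02199399,  0.01815884]), 'width': 0.9968803678398336}
top [0.40368894 0.04209146 0.78117857] [ 0.23106026 -0.04060966 -0.97209157]
taper 0.91 [273.3, 216.1, 26.1, 30.9] 286.66227347611203 231.003294892916
knob_top 0.86 [343.3, 190.4, 32.8, 34.3] 358.35903614457834 206.44698795180722
tray_free 0.77 [51.4, 216.9, 151.1, 91.2] 125.76778360164732 261.7944590041183
station 0.7 [337.7, 307.3, 23.8, 27.4] 347.5449826989619 322.1833910034602
side [0.40763704 0.57927046 0.39450011] [ 0.24124297 -0.84091296 -0.48442464]
taper 0.68 [272.0, 189.7, 21.3, 34.6] 281.79282218597064 209.5073409461664
knob_top 0.66 [275.4, 164.0, 29.1, 21.7] 289.1318181818182 175.90454545454546
tray_free 0.62 [139.8, 282.1, 156.8, 137.9] 222.34125689427484 355.70387633030373
station 0.66 [343.9, 216.0, 33.3, 27.4] 365.5728952772074 230.75154004106776
```

View pics/top0.png

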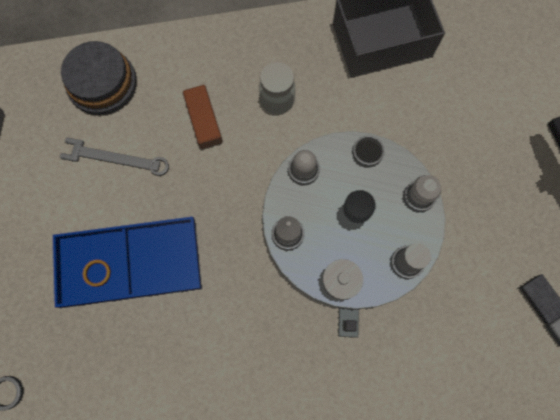

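View pics/side0.png

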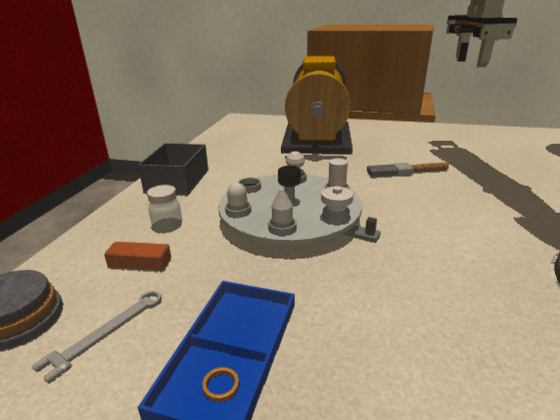

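Top view: cone (taper) at (287,232), knob (359,207), pointer tab (349,325), blue tray with ring in the left compartment and the empty one on the right (165,258). The side view agrees: cone at (282,210), knob (289,175), pointer (371,227).

```bash
cat > tri.py <<'E'
from h import *
def tri(ca,ua,cb,ub):
    P=[K@np.c_[R,t] for K,R,t in (ca,cb)]
    X=cv2.triangulatePoints(P[0],P[1],np.array(ua,float),np.array(ub,float)).ravel();return X[:3]/X[3]
E
python3 - <<'E'
from tri import *
it,ct=shot('top');i2,cs=shot('side')
def o(n,t):
    return outline_of(n,t)[0]
r={}
for t in('taper','knob_top','station'):
    m={n:o(n,t)['mask'].astype(np.uint8) for n in('top','side')}
    cen=[]
    for n in m:
        M=cv2.moments(m[n],True);cen.append((M['m10']/M['m00'],M['m01']/M['m00']))
    X=tri(ct,cen[0],cs,cen[1]);r[t]=X;print(t,X.round(4), (proj(ct,X)-cen[0]).round(1))
# deck ellipse: fit from top image, per assumed z
hsv=cv2.cvtColor(it['color'],cv2.COLOR_RGB2HSV)
blue=((hsv[:,:,0]>105)&(hsv[:,:,0]<130)&(hsv[:,:,1]>150)).astype(np.uint8)
blue=cv2.morphologyEx(blue,cv2.MORPH_CLOSE,np.ones((3,3)))
cn=max(cv2.findContours(blue,cv2.RETR_EXTERNAL,cv2.CHAIN_APPROX_NONE)[0],key=cv2.contourArea)
q=cv2.approxPolyDP(cv2.convexHull(cn),6,True)[:,0]
for p in q: print('tray corner',p,ray_z(ct,p,0.022).round(4))
print('knob centers at z guess')
save(it,'topzoom.png',(250,120,210,220),2.7)
E
```

```text
taper [0.5555 0.0065 0.073 ] [-0.1 -0.4]
knob_top [ 0.5691 -0.0991  0.0908] [0.1 0.2]
station [ 0.4155 -0.0614  0.011 ] [-0.1 -0.5]
tray corner [193 220] [0.6083 0.1451 0.022 ]
tray corner [198 287] [0.5039 0.1513 0.022 ]
tray corner [ 56 306] [0.5122 0.3642 0.022 ]
tray corner [ 54 235] [0.6215 0.3598 0.022 ]
knob centers at z guess
```

View pics/topzoom.png

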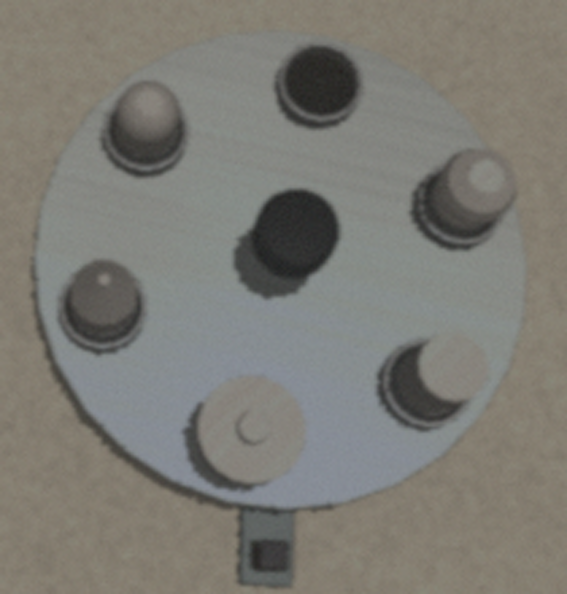

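```bash
python3 - <<'E'
from tri import *
from scipy.optimize import least_squares
it,ct=shot('top')
z=lambda p:np.array([250+p[0]/2.7,120+p[1]/2.7])
rim=[z(p) for p in[(37,260),(526,275),(280,30),(300,509),(100,115),(455,118),(475,425),(130,440)]]
def res(v):
    out=[]
    for p in rim:
        q=ray_z(ct,p,v[2]);out.append(np.hypot(*(q[:2]-v[:2]))-0.14)
    return out
s=least_squares(res,[0.56,-0.09,0.04]);print('deck',s.x.round(4),(np.array(res(s.x))*1000).round(1))
for zk in(s.x[2]+.068,.1,.105,.11): print('knob top',zk,ray_z(ct,z((297,230)),zk).round(4))
for zt in(.015,.03,.04):print('tab',ray_z(ct,z((271,553)),zt).round(4))
tip=ray_z(ct,z((104,279)),s.x[2]+.076);print('tip',tip.round(4))
c=s.x[:2]
print(np.degrees(np.arctan2(*(tip[:2]-c)[::-1])),[np.degrees(np.arctan2(*(ray_z(ct,z((271,553)),h)[:2]-c)[::-1])) for h in(.01,.03)],np.hypot(*(tip[:2]-c)))
E
```

```text
deck [ 0.5706 -0.1042  0.0215] [ 2.1  0.1  3.4  1.6 -1.9 -3.5  1.3 -3.4]
knob top 0.08947922458819005 [ 0.5708 -0.1019  0.0895]
knob top 0.1 [ 0.5682 -0.0997  0.1   ]
knob top 0.105 [ 0.567  -0.0986  0.105 ]
knob top 0.11 [ 0.5658 -0.0976  0.11  ]
tab [ 0.4098 -0.0646  0.015 ]
tab [ 0.4096 -0.0625  0.03  ]
tab [ 0.4096 -0.0611  0.04  ]
tip [0.5602 0.0038 0.0975]
95.45153272983691 [np.float64(166.39300066712266), np.float64(165.47283821187187)] 0.10852413024971114
```

```bash
python3 - <<'E'
from h import *
i,c=shot('side')
for p in[(285,148),(350,150),(318,122),(370,172),(450,168)]:print(p,ray_z(c,p,0).round(3))
E
```

```text
(285, 148) [ 0.675 -0.498  0.   ]
(350, 150) [ 0.489 -0.517  0.   ]
(318, 122) [ 0.626 -0.779  0.   ]
(370, 172) [ 0.425 -0.368  0.   ]
(450, 168) [ 0.232 -0.434  0.   ]
```

>>> {"name": "move_arm", "arguments": {
  "series": [
    [0,2,2,0,0,0],
    [2,4,2,0,0,0],
    [2,4,1,0,0,0],
    [2.5,4,0,0,0,0],
    [2.5,4,0,0,0,0],
    [2.5,4,0,0,0,0],
    [2.5,4,0,0,0,0],
    [2.5,4,0,0,0,0]
  ]
}}

```text
clock: 1.8
position: [0.3746, -0.2874, 0.2724]
ee_rot: [3.095, 0.532, 0.001]
force: [0.9, -1.0, -0.2]
width: 0.999
```

>>> {"name": "move_arm", "arguments": {
  "series": [
    [3,3,0,0,0,0],
    [3,3,0,0,0,0],
    [3,3,0,0,0,0],
    [3,3,-1,0,0,0],
    [3,3,-1,0,0,0],
    [2.5,2,0,0,0,0],
    [1.5,1.3,0,0,0,0],
    [0,0,0,0,0,0]
  ]
}}

```text
clock: 2.6
position: [0.5657, -0.103, 0.2517]
ee_rot: [-3.094, -0.539, -0.001]
force: [-0.2, -0.0, -0.8]
width: 0.997
```

```bash
python3 - <<'E'
from tri import *
iw,cw=shot('wrist');save(iw,'w1.png');st=monitor.observe()
print(st['position'],st['joints'].round(2))
it,ct=shot('top');i2,cs=shot('side')
for n,c in(('wrist',cw),('top',ct),('side',cs)):
  for t in('knob_top','taper','station'):
    l=outline_of(n,t)
    if l:
        r=l[0];M=cv2.moments(r['mask'].astype(np.uint8),True);u=(M['m10']/M['m00'],M['m01']/M['m00'])
        print(n,t,round(r['p'],2),np.round(r['rect'],1),np.round(u,1),[ray_z(c,u,z).round(4)[:2] for z in(.09,.10)])
E
```

```text
[ 0.56443842 -0.10484276  0.25173679] [ 0.31  0.35 -0.3   1.64  0.11  1.17 -1.24]
wrist knob_top 0.62 [259.8 162.6  43.2  46.4] [281.6 184.9] [array([ 0.5695, -0.0994]), array([ 0.5718, -0.0987])]
wrist taper 0.77 [164.9 138.7  45.3  38.3] [186.4 156.9] [array([ 5.642e-01, -1.000e-04]), array([ 0.5666, -0.0024])]
wrist station 0.75 [207.5 273.8  17.2  10.6] [215.5 277. ] [array([ 0.444 , -0.0652]), array([ 0.4502, -0.0656])]
top knob_top 0.78 [347.3 205.8  27.2  17.6] [363.  215.5] [array([ 0.5551, -0.1027]), array([ 0.5529, -0.1007])]
top taper 0.68 [272.4 215.3  28.6  33.5] [287.2 230.8] [array([0.5516, 0.0072]), array([0.5494, 0.0077])]
top station 0.56 [337.6 310.1  26.2  23.7] [347.6 322. ] [array([ 0.4134, -0.0512]), array([ 0.4133, -0.0498])]
side knob_top 0.87 [276.9 164.2  27.5  22.9] [289.4 176.1] [array([ 0.5684, -0.1003]), array([ 0.5631, -0.078 ])]
side taper 0.6 [270.9 191.5  24.2  35.8] [282.  211.2] [array([0.5481, 0.0383]), array([0.5435, 0.0561])]
side station 0.94 [345.3 218.4  33.4  24.8] [365.8 231. ] [array([0.4147, 0.07  ]), array([0.4145, 0.0867])]
```

View pics/w1.png

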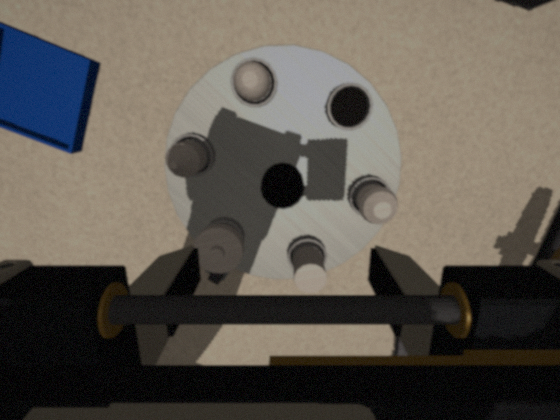

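Wrist view: knob at (282,185), taper at (187,155), empty cup (349,105); it agrees with the earlier estimates (axis ≈ 0.570, −0.100; knob top ≈ 0.095). Descending onto the knob.

>>> {"name": "move_arm", "arguments": {
  "series": [
    [0.3,0.3,-3,0,0,0],
    [0.3,0.2,-4,0,0,0],
    [0,0,-4,0,0,0],
    [0,0,-3,0,0,0],
    [0,0,-2,0,0,0],
    [0,0,-0.9,0,0,0],
    [0,0,0,0,0,0]
  ],
  "grip": 0.75,
  "force": 25
}}

```text
clock: 3.9
position: [0.5693, -0.101, 0.0822]
ee_rot: [-3.096, -0.533, 0.003]
force: [0.1, 0.1, -0.4]
width: 0.75
```

```bash
python3 - <<'E'
from h import *
st=monitor.observe();print(st['position'],st['force'],st['width'])
a=shot('wrist')[0]['color'];b=shot('side')[0]['color'][120:260,200:400]
b=cv2.resize(b,(560,392));cv2.imwrite('pics/d1.png',cv2.resize(np.vstack([a[:,:],b]),None,fx=.73,fy=.73)[:,:,::-1])
E
```

```text
[ 0.56926638 -0.10104505  0.08218833] [ 0.07021461  0.05072532 -0.36271067] 0.7496162743551389
```

View pics/d1.png

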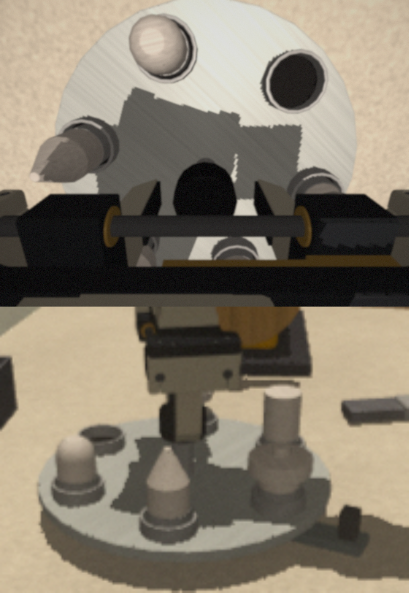

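The knob (205,195) sits between the fingers, at about pad height. Closing and checking the force.

>>> {"name": "move_arm", "arguments": {
  "series": [
    [0,0,0,0,0,0],
    [0,0,0,0,0,0],
    [0,0,0,0,0,0],
    [0,0,0,0,0,0]
  ],
  "grip": 0.3,
  "force": 25
}}

```text
clock: 4.4
position: [0.5696, -0.0991, 0.0836]
ee_rot: [-3.094, -0.534, -0.0]
force: [-2.2, 3.4, 4.6]
width: 0.472
```

>>> {"name": "move_arm", "arguments": {
  "series": [
    [0,0,0,0,0,0.5],
    [0,0,0,0,0,1],
    [0,0,0,0,0,2],
    [0,0,0,0,0,3],
    [0,0,0,0,0,3],
    [0,0,0,0,0,3],
    [0,0,0,0,0,3],
    [0,0,0,0,0,3]
  ]
}}

```text
clock: 5.2
position: [0.5696, -0.099, 0.0836]
ee_rot: [-2.967, -1.028, -0.0]
force: [-3.7, 5.1, 5.6]
width: 0.47
```

>>> {"name": "move_arm", "arguments": {
  "series": [
    [0,0,0,0,0,3],
    [0,0,0,0,0,3],
    [0,0,0,0,0,3],
    [0,0,0,0,0,3],
    [0,0,0,0,0,3],
    [0,0,0,0,0,3],
    [0,0,0,0,0,3],
    [0,0,0,0,0,3]
  ]
}}

```text
clock: 6.0
position: [0.5695, -0.099, 0.0836]
ee_rot: [-2.688, -1.622, -0.001]
force: [-3.0, 6.4, 6.0]
width: 0.474
```

>>> {"name": "move_arm", "arguments": {
  "series": [
    [0,0,0,0,0,3],
    [0,0,0,0,0,3],
    [0,0,0,0,0,3],
    [0,0,0,0,0,3],
    [0,0,0,0,0,3],
    [0,0,0,0,0,2],
    [0,0,0,0,0,1],
    [0,0,0,0,0,0]
  ]
}}

```text
clock: 6.8
position: [0.5694, -0.099, 0.0836]
ee_rot: [-2.403, -2.021, -0.001]
force: [-3.9, 6.2, 5.6]
width: 0.471
```

```bash
python3 - <<'E'
from h import *
st=monitor.observe();print(st['position'],st['ee_rot'],st['force'],st['width'],st['joints'].round(2))
it,ct=shot('top');b=shot('side')[0]['color'][140:260,200:400]
save(it,'t2.png',(240,120,240,220),2.5)
r=outline_of('top','taper')
for o in r[:2]:print(o['p'],o['rect'])
r=outline_of('side','taper')
for o in r[:2]:print(o['p'],o['rect'])
E
```

```text
[ 0.56944752 -0.09901461  0.08361383] [-2.40275126e+00 -2.02122593e+00 -1.20357146e-03] [-3.89213613  6.22425599  5.62414074] 0.47051362686700915 [ 0.46  0.57 -0.54  1.81  0.38  0.87 -0.43]
0.75 [325.8, 264.1, 31.0, 32.0]
0.96 [326.4, 177.7, 24.0, 38.8]
0.36 [139.9, 282.7, 155.4, 136.5]
```

View pics/t2.png

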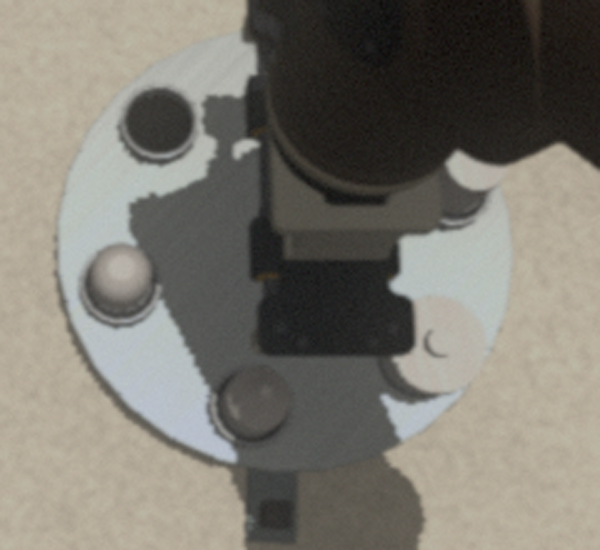

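```bash
cat > ang.py <<'E'
from tri import *
from scipy.optimize import least_squares
AX=np.array([.5695,-.0992])
def hull(c,base,yaw=0):
    a=np.linspace(0,2*np.pi,24,endpoint=False)
    P=[(base[0]+r*np.cos(t),base[1]+r*np.sin(t),base[2]+h) for r,h in((.018,0.014),(.018,.046),(.003,.076)) for t in a]
    u=np.array([proj(c,p) for p in P]);return u
def box(u):return np.r_[u.min(0),u.max(0)]
E
python3 - <<'E'
from ang import *
it,ct=shot('top');i2,cs=shot('side')
z=lambda p:np.array([250+p[0]/2.7,120+p[1]/2.7])
rim=[z(p) for p in[(37,260),(526,275),(280,30),(300,509),(100,115),(455,118),(475,425),(130,440)]]
s=least_squares(lambda v:[np.hypot(*(ray_z(ct,p,v[0])[:2]-AX))-.14 for p in rim],[.03]);print('deck z',s.x,(s.fun*1000).round(1))
for zz in(.0,.01,.02):
    m=[ray_z(ct,z(p),zz)[:2] for p in((267,585),(268.5,510),(271,553))]
    print('pointer ang',zz,[round(float(np.degrees(np.arctan2(*(q-AX)[::-1]))),1) for q in m])
rb={}
for n in('top','side'):
    r=outline_of(n,'taper')[0]['rect'];rb[n]=np.r_[r[:2],np.add(r[:2],r[2:])]
def res(v,cams):
    b=(AX[0]+.105*np.cos(v[0]),AX[1]+.105*np.sin(v[0]),v[1]);o=[]
    for n,c in cams:
        d=box(hull(c,b))-rb[n];d=d if n=='top' else d;o+=list(d)
    return np.array(o)
for cams in([('top',ct)],[('side',cs)],[('top',ct),('side',cs)]):
    s=least_squares(lambda v:res(v,cams),[np.radians(160),.03]);print([k for k,_ in cams],np.degrees(s.x[0]),s.x[1],s.fun.round(1))
E
```

```text
deck z [0.02957946] [-2.9  2.1  1.8  0.4 -6.1 -2.3  2.5 -7. ]
pointer ang 0.0 [167.8, 167.9, 168.5]
pointer ang 0.01 [167.3, 167.4, 168.0]
pointer ang 0.02 [166.9, 166.9, 167.5]
['top'] 157.82746061955444 0.02690759755697552 [ 3.4  0.6 -2.9 -2.3]
['side'] 157.00879839433998 0.03537779389225652 [ 2.1  0.4 -2.3 -0.5]
['top', 'side'] 157.42079332100337 0.03473418046387 [ 3.4 -0.4 -2.6 -2.9  2.3  0.6 -2.1 -0.4]
```

>>> {"name": "move_arm", "arguments": {
  "series": [
    [0,0,0,0,0,0.5],
    [0,0,0,0,0,1.5],
    [0,0,0,0,0,2],
    [0,0,0,0,0,2.5],
    [0,0,0,0,0,2],
    [0,0,0,0,0,1],
    [0,0,0,0,0,0.5],
    [0,0,0,0,0,0]
  ]
}}

```text
clock: 8.0
position: [0.5694, -0.099, 0.0836]
ee_rot: [-2.218, -2.223, -0.001]
force: [-4.5, 5.8, 6.9]
width: 0.474
```

>>> {"name": "move_arm", "arguments": {
  "series": [
    [0,0,0,0,0,0],
    [0,0,0,0,0,0],
    [0,0,0,0,0,0],
    [0,0,1,0,0,0],
    [0,0,3,0,0,0],
    [-2,0,4,0,0,0],
    [-3,0,4,0,0,0],
    [-3,0,3,0,0,0]
  ],
  "grip": 0.75
}}

```text
clock: 8.8
position: [0.4898, -0.1007, 0.2358]
ee_rot: [2.219, 2.221, 0.002]
force: [0.2, 0.1, 0.3]
width: 0.755
```

>>> {"name": "move_arm", "arguments": {
  "series": [
    [-4,0,2,0,0,0],
    [-4,0,0,0,0,0],
    [-2,0,0,0,0,0],
    [0,0,0,0,0,0]
  ]
}}

```text
clock: 9.2
position: [0.3874, -0.1014, 0.2539]
ee_rot: [2.221, 2.219, -0.003]
force: [0.5, -1.1, -0.8]
width: 0.755
```

```bash
python3 - <<'E'
from ang import *
iw,cw=shot('wrist');print(monitor.observe()['position'],monitor.observe()['joints'].round(2));save(iw,'w3.png')
rb={};cams={'wrist':cw}
i2,cams['side']=shot('side')
it,cams['top']=shot('top')
for n in cams:
    for t in('taper','station'):
        l=outline_of(n,t)
        for o in l[:1]:
            print(n,t,o['p'],o['rect']); r=o['rect']
            if t=='taper' and o['p']>.4: rb[n]=np.r_[r[:2],np.add(r[:2],r[2:])]
            if t=='station':
                M=cv2.moments(o['mask'].astype(np.uint8),True);u=(M['m10']/M['m00'],M['m01']/M['m00']);print('  ptr',[np.degrees(np.arctan2(*(ray_z(cams[n],u,zz)[:2]-AX)[::-1])).round(1) for zz in(.0,.01,.02)])
def res(v,ns):
    b=(AX[0]+.105*np.cos(v[0]),AX[1]+.105*np.sin(v[0]),v[1])
    return np.concatenate([box(hull(cams[n],b))-rb[n] for n in ns])
for ns in [[n] for n in rb]+[list(rb)]:
    s=least_squares(lambda v:res(v,ns),[np.radians(167),.03]);print(ns,np.degrees(s.x[0]).round(2),s.x[1].round(4),s.fun.round(1), (AX+.105*np.r_[np.cos(s.x[0]),np.sin(s.x[0])]).round(4))
E
```

```text
[ 0.38925581 -0.10147652  0.25396277] [ 0.81  0.1  -0.72  1.98  0.07  1.09  0.05]
wrist taper 0.61 [339.0, 140.0, 40.2, 39.6]
wrist station 0.86 [288.9, 126.7, 36.8, 34.6]
  ptr [np.float64(167.1), np.float64(166.8), np.float64(166.5)]
side taper 0.86 [330.0, 174.9, 23.5, 39.3]
side station 0.64 [341.8, 217.8, 36.9, 26.5]
  ptr [np.float64(172.1), np.float64(166.1), np.float64(160.4)]
top taper 0.73 [338.6, 271.3, 32.2, 25.1]
top station 0.78 [336.2, 309.0, 24.0, 23.0]
  ptr [np.float64(167.0), np.float64(166.6), np.float64(166.1)]
['wrist'] 166.59 0.0436 [-0.2  0.4  0.2 -0.4] [ 0.4674 -0.0748]
['side'] 169.62 0.0298 [ 1.   1.5 -1.8 -1.7] [ 0.4662 -0.0803]
['top'] 168.82 0.0118 [ 2.4 -1.2 -2.3  0.6] [ 0.4665 -0.0788]
['wrist', 'side', 'top'] 167.08 0.0338 [-1.8  0.3 -2.7 -1.6  0.2  0.4 -2.4 -2.5  1.9 -3.5 -1.9 -0.8] [ 0.4672 -0.0757]
```

View pics/w3.png

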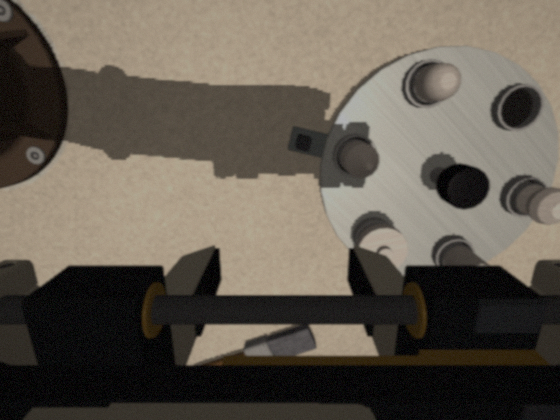

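Wrist view: tongue/tab (306,142), taper (358,157) and knob (463,187) lie on one line, so the taper (≈167.1°) faces the pointer (≈166.8°). Going over the taper.

>>> {"name": "move_arm", "arguments": {
  "series": [
    [2,0.6,-1,0,0,0],
    [3,1,-3,0,0,0],
    [2,0.8,-4,0,0,0],
    [0.8,0,-3,0,0,0],
    [0,0,0,0,0,0],
    [0,0,0,0,0,0]
  ]
}}

```text
clock: 10.25
position: [0.4676, -0.0767, 0.143]
ee_rot: [-2.219, -2.222, 0.001]
force: [-0.6, 0.3, 1.1]
width: 0.748
```

```bash
python3 - <<'E'
from ang import *
print(monitor.observe()['position'])
a,ca=shot('wrist');a=a['color'];i2,cs=shot('side')
o=outline_of('side','taper')[0];print(o['p'],o['rect'])
ow=outline_of('wrist','taper')
print([(q['p'],q['rect']) for q in ow[:1]])
for y in(-.073,-.077,-.081): print(y,box(hull(cs,(.467,y,.032))).round(1), box(hull(ca,(.467,y,.032))).round(1))
b=cv2.resize(i2['color'][110:250,240:440],(560,392));cv2.imwrite('pics/d2.png',cv2.resize(np.vstack([a,b]),None,fx=.73,fy=.73)[:,:,::-1])
E
```

```text
[ 0.46758692 -0.07667085  0.14304795]
0.91 [328.9, 176.7, 25.2, 34.1]
[(0.62, [259.5, 181.6, 48.6, 62.3])]
-0.073 [330.1 176.9 351.  213.3] [257.6 182.1 306.  237.9]
-0.077 [330.4 176.  351.2 212.2] [257.7 186.8 305.9 242.8]
-0.081 [330.7 175.1 351.4 211.2] [257.8 191.5 305.8 247.6]
```

View pics/d2.png

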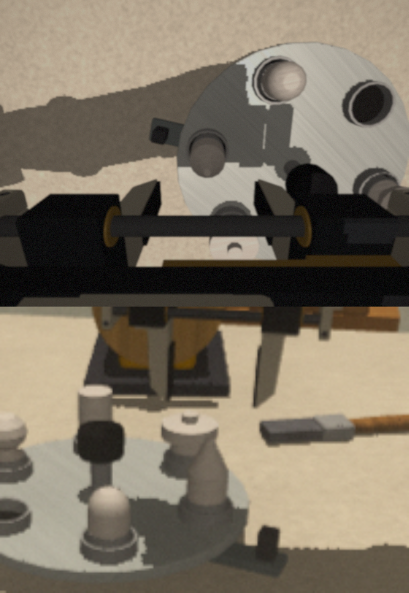

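Taper centred between the fingers in the wrist view (207,155 in the crop), clear of knob and neighbours; a 1–2 mm shift suffices.

>>> {"name": "move_arm", "arguments": {
  "series": [
    [0.1,0.1,-1.5,0,0,0],
    [0,0.1,-2,0,0,0],
    [0,0,-2,0,0,0],
    [0,0,-1.1,0,0,0],
    [0,0,-0.5,0,0,0],
    [0,0,0,0,0,0]
  ],
  "force": 12
}}

```text
clock: 11.05
position: [0.469, -0.0752, 0.0723]
ee_rot: [2.221, 2.221, -0.0]
force: [-0.3, 0.3, 0.6]
width: 0.749
```

>>> {"name": "move_arm", "arguments": {
  "series": [
    [0,0,0,0,0,0],
    [0,0,0,0,0,0],
    [0,0,0,0,0,0],
    [0,0,0,0,0,0],
    [0,0,0,0,0,0]
  ],
  "grip": 0.2,
  "force": 12
}}

```text
clock: 11.55
position: [0.4688, -0.0751, 0.0722]
ee_rot: [2.221, 2.222, -0.0]
force: [-0.3, 0.9, 1.0]
width: 0.384
```

Opening 35 mm matches the 36 mm cylinder. Lifting.

>>> {"name": "move_arm", "arguments": {
  "series": [
    [0,0,0.5,0,0,0],
    [0,0,1,0,0,0],
    [0,0,2,0,0,0],
    [0,0,3,0,0,0],
    [0,0,4,0,0,0],
    [0,0,3,0,0,0],
    [0,0,1,0,0,0],
    [0,0,0,0,0,0]
  ],
  "force": 15
}}

```text
clock: 12.35
position: [0.4697, -0.0751, 0.2186]
ee_rot: [2.219, 2.22, 0.002]
force: [-0.4, -0.2, -2.2]
width: 0.38
```

```bash
python3 - <<'E'
from ang import *
st=monitor.observe();print(st['position'],st['force'],st['width'])
i2,cs=shot('side');o=outline_of('side','taper')[0];print(o['p'],o['rect'])
it,ct=shot('top')
hsv=cv2.cvtColor(it['color'],cv2.COLOR_RGB2HSV)
blue=((hsv[:,:,0]>105)&(hsv[:,:,0]<130)&(hsv[:,:,1]>130)).astype(np.uint8)
cn=max(cv2.findContours(blue,cv2.RETR_EXTERNAL,cv2.CHAIN_APPROX_NONE)[0],key=cv2.contourArea)[:,0]
for z in(.0,.022):
    w=np.array([ray_z(ct,p,z)[:2] for p in cn],np.float32);r=cv2.minAreaRect(w*1000);print(z,r)
a=it['color'][200:330,30:230];b=i2['color'][50:190,280:480]
cv2.imwrite('pics/d3.png',np.vstack([cv2.resize(a,(440,286)),cv2.resize(b,(440,308))])[:,:,::-1])
E
```

```text
[ 0.4696501  -0.07513092  0.21859625] [-0.40949127 -0.23530747 -2.1687373 ] 0.38048316806153376
0.98 [330.2, 88.7, 27.2, 48.0]
0.0 ((566.6658935546875, 261.29620361328125), (223.5637969970703, 114.83841705322266), 87.82304382324219)
0.022 ((562.0759887695312, 255.12281799316406), (217.26771545410156, 111.60429382324219), 87.82301330566406)
```

View pics/d3.png

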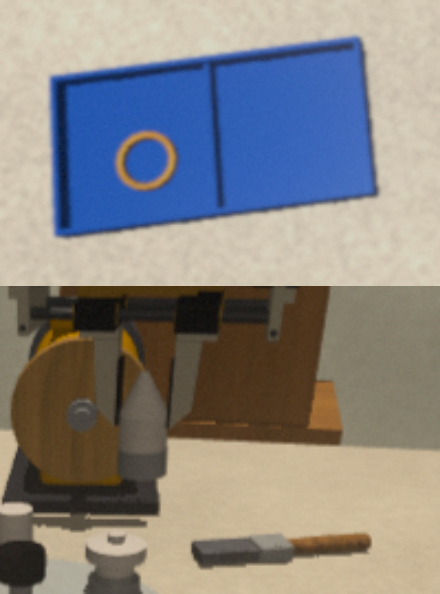

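The taper hangs upright in the fingers (140,430 in the picture); the tray's empty compartment is at right (290,125) and clear.

>>> {"name": "move_arm", "arguments": {
  "series": [
    [0.3,1,0,0,0,0],
    [0.8,2.5,0,0,0,0],
    [1.4,4,0,0,0,0],
    [1.4,4.4,0,0,0,0],
    [1.4,4.4,0,0,0,0],
    [1.4,4.4,0,0,0,0],
    [1.4,4,0,0,0,0],
    [0.9,3,0,0,0,0]
  ]
}}

```text
clock: 13.3
position: [0.5584, 0.2061, 0.2157]
ee_rot: [-2.217, -2.223, 0.001]
force: [0.8, 0.2, -1.2]
width: 0.382
```

>>> {"name": "move_arm", "arguments": {
  "series": [
    [0,0,-2,0,0,0],
    [0,0,-3,0,0,0],
    [0,0,-4,0,0,0],
    [0,0,-2,0,0,0],
    [0,0,-1,0,0,0],
    [0,0,0,0,0,0],
    [0,0,0,0,0,0]
  ]
}}

```text
clock: 14.0
position: [0.5591, 0.2028, 0.0977]
ee_rot: [-2.22, -2.222, -0.001]
force: [0.9, -0.9, -0.7]
width: 0.38
```

```bash
python3 - <<'E'
from ang import *
st=monitor.observe();p=st['position'];print(p,st['force'],st['width'])
i2,cs=shot('side');o=outline_of('side','taper')[0];r=o['rect'];print(o['p'],r)
for d in(.038,.041,.044,.047):
    a=np.linspace(0,6.28,40);u=np.array([proj(cs,(p[0]+.018*np.cos(t),p[1]+.018*np.sin(t),p[2]-d)) for t in a]);print(d,'bottom',u[:,1].max().round(1),'tip',proj(cs,(p[0],p[1],p[2]-d+.076)).round(1),'obs',r[1]+r[3],r[1])
save(i2,'d4.png',(130,90,280,210),2)
E
```

```text
[0.55912985 0.20281642 0.09766165] [ 0.8549149  -0.90185341 -0.74340322] 0.38032738710580144
0.8 [228.8, 238.3, 30.8, 58.8]
0.038 bottom 299.6 tip [239.3 240.8] obs 297.1 238.3
0.041 bottom 301.4 tip [239.4 242.9] obs 297.1 238.3
0.044 bottom 303.2 tip [239.6 245. ] obs 297.1 238.3
0.047 bottom 305.0 tip [239.8 247.1] obs 297.1 238.3
```

View pics/d4.png

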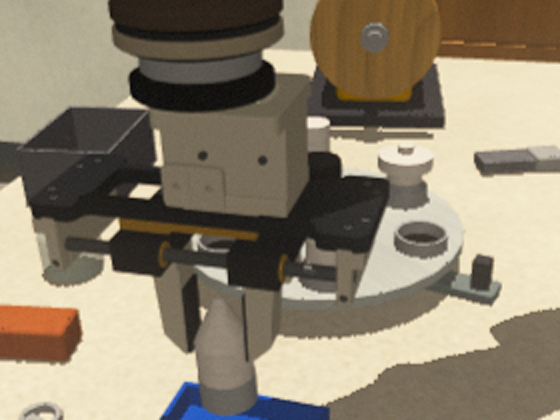

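Picture: taper upright in the fingers over the tray (225,360), its emptied cup in front of the pointer (420,237). Descending, then feeling for the floor.

>>> {"name": "move_arm", "arguments": {
  "series": [
    [0,0,-1,0,0,0],
    [0,0,-1.5,0,0,0],
    [0,0,-1.3,0,0,0],
    [0,0,-0.7,0,0,0],
    [0,0,-0.3,0,0,0],
    [0,0,0,0,0,0],
    [0,0,0,0,0,0]
  ]
}}

```text
clock: 14.8
position: [0.5591, 0.2022, 0.0493]
ee_rot: [2.221, 2.222, 0.001]
force: [0.5, 0.3, -1.4]
width: 0.38
```

>>> {"name": "move_arm", "arguments": {
  "series": [
    [0,0,-0.2,0,0,0],
    [0,0,0,0,0,0],
    [0,0,0,0,0,0]
  ]
}}

```text
clock: 15.1
position: [0.559, 0.2019, 0.0472]
ee_rot: [2.221, 2.222, 0.0]
force: [0.2, -0.4, -0.7]
width: 0.381
```

>>> {"name": "move_arm", "arguments": {
  "series": [
    [0,0,-0.2,0,0,0],
    [0,0,0,0,0,0],
    [0,0,0,0,0,0]
  ]
}}

```text
clock: 15.4
position: [0.5588, 0.2019, 0.045]
ee_rot: [2.221, 2.222, -0.0]
force: [-1.0, -0.1, -0.8]
width: 0.382
```

>>> {"name": "move_arm", "arguments": {
  "series": [
    [0,0,-0.15,0,0,0],
    [0,0,0,0,0,0],
    [0,0,0,0,0,0]
  ]
}}

```text
clock: 15.7
position: [0.5588, 0.2019, 0.0435]
ee_rot: [-2.221, -2.222, 0.0]
force: [-1.1, -0.4, -1.1]
width: 0.386
```

>>> {"name": "move_arm", "arguments": {
  "series": [
    [0,0,-0.15,0,0,0],
    [0,0,0,0,0,0],
    [0,0,0,0,0,0]
  ]
}}

```text
clock: 16.0
position: [0.5588, 0.2019, 0.042]
ee_rot: [-2.221, -2.222, 0.0]
force: [-0.9, 0.6, -0.4]
width: 0.376
```

>>> {"name": "move_arm", "arguments": {
  "series": [
    [0,0,-0.15,0,0,0],
    [0,0,0,0,0,0],
    [0,0,0,0,0,0]
  ]
}}

```text
clock: 16.3
position: [0.5588, 0.2019, 0.0405]
ee_rot: [-2.221, -2.222, 0.0]
force: [0.9, -0.3, -0.4]
width: 0.38
```

```bash
python3 - <<'E'
from ang import *
st=monitor.observe();p=st['position'];print(p,st['force'],st['width'])
i2,cs=shot('side');o=outline_of('side','taper')[0];r=o['rect'];print(o['p'],r)
for d in(.034,.038,.042):
    a=np.linspace(0,6.28,40);u=np.array([proj(cs,(p[0]+.018*np.cos(t),p[1]+.018*np.sin(t),p[2]-d)) for t in a]);print(d,'bottom',u[:,1].max().round(1),'tip',proj(cs,(p[0],p[1],p[2]-d+.076)).round(1),'obs',r[1]+r[3],r[1])
save(i2,'d5.png',(150,220,180,140),3)
E
```

```text
[0.55884317 0.20191322 0.04049105] [ 0.86314641 -0.34422582 -0.36796612] 0.3800859082103507
0.84 [228.5, 277.1, 33.4, 53.3]
0.034 bottom 330.1 tip [242.5 275.8] obs 330.40000000000003 277.1
0.038 bottom 332.3 tip [242.7 278.3] obs 330.40000000000003 277.1
0.042 bottom 334.5 tip [242.9 280.7] obs 330.40000000000003 277.1
```

View pics/d5.png

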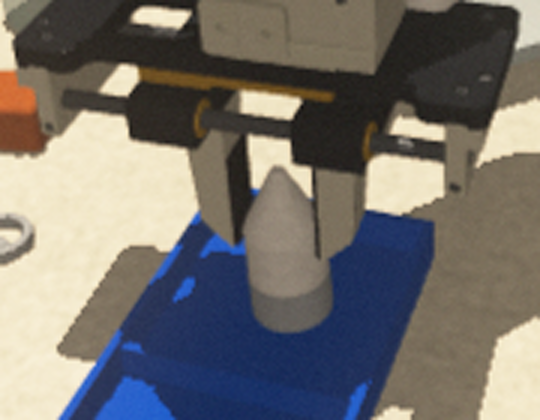

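The taper is upright in the middle of the empty compartment (290,310), just above the floor, with no contact yet. Continuing in 1 mm steps.

>>> {"name": "move_arm", "arguments": {
  "series": [
    [0,0,-0.1,0,0,0],
    [0,0,0,0,0,0],
    [0,0,0,0,0,0]
  ]
}}

```text
clock: 16.7
position: [0.5589, 0.2019, 0.0395]
ee_rot: [2.221, 2.222, -0.0]
force: [-0.8, 0.1, -1.6]
width: 0.381
```

>>> {"name": "move_arm", "arguments": {
  "series": [
    [0,0,-0.1,0,0,0],
    [0,0,0,0,0,0],
    [0,0,0,0,0,0]
  ]
}}

```text
clock: 17.0
position: [0.5589, 0.2019, 0.0385]
ee_rot: [2.221, 2.222, -0.0]
force: [-0.4, -0.1, -0.5]
width: 0.381
```

>>> {"name": "move_arm", "arguments": {
  "series": [
    [0,0,-0.1,0,0,0],
    [0,0,0,0,0,0],
    [0,0,0,0,0,0]
  ]
}}

```text
clock: 17.3
position: [0.5589, 0.2023, 0.0382]
ee_rot: [2.221, 2.222, 0.001]
force: [-2.3, -0.3, 6.2]
width: 0.379
```

>>> {"name": "move_arm", "arguments": {
  "series": [
    [0,0,-0.1,0,0,0],
    [0,0,0,0,0,0],
    [0,0,0,0,0,0]
  ]
}}

```text
clock: 17.6
position: [0.5587, 0.2024, 0.0377]
ee_rot: [2.22, 2.222, 0.001]
force: [-4.6, -2.1, 13.2]
width: 0.381
```

Floor contact (13 N). Relieving 1 mm, then releasing gently and rising.

>>> {"name": "move_arm", "arguments": {
  "series": [
    [0,0,0.1,0,0,0],
    [0,0,0,0,0,0]
  ]
}}

```text
clock: 17.8
position: [0.559, 0.2021, 0.0379]
ee_rot: [2.221, 2.222, 0.001]
force: [-2.0, -0.4, 4.8]
width: 0.381
```

>>> {"name": "move_arm", "arguments": {
  "series": [
    [0,0,0,0,0,0],
    [0,0,0,0,0,0],
    [0,0,0,0,0,0],
    [0,0,0,0,0,0]
  ],
  "grip": 0.6
}}

```text
clock: 18.2
position: [0.5589, 0.2018, 0.0374]
ee_rot: [-2.221, -2.222, 0.0]
force: [0.3, 0.7, 0.1]
width: 0.593
```

>>> {"name": "move_arm", "arguments": {
  "series": [
    [0,0,1,0,0,0],
    [0,0,2,0,0,0],
    [0,0,3,0,0,0],
    [0,0,4,0,0,0],
    [0,0,4,0,0,0],
    [0,0,3,0,0,0],
    [-4,0,1,0,0,0],
    [-4,0,0,0,0,0]
  ]
}}

```text
clock: 19.0
position: [0.4791, 0.203, 0.2199]
ee_rot: [2.221, 2.22, 0.006]
force: [-0.5, 0.5, 0.8]
width: 0.599
```

```bash
python3 - <<'E'
from ang import *
st=monitor.observe();p=st['position'];print(p,st['force'],st['width'])
i2,cs=shot('side');it,ct=shot('top')
for n,c in(('side',cs),('top',ct)):
    o=outline_of(n,'taper')[0];r=o['rect'];print(n,o['p'],r)
    print(box(hull(c,(.559,.2022,.004))).round(1))
a=i2['color'][130:410,130:530];cv2.imwrite('pics/d6.png',cv2.resize(a,(800,560))[:,:,::-1])
E
```

```text
[0.47906941 0.20299878 0.21993403] [-0.46671525  0.53011953  0.84838956] 0.5989117504823125Traceback (most recent call last):
  File "<stdin>", line 5, in <module>
IndexError: list index out of range
```

```bash
python3 - <<'E'
from ang import *
i2,cs=shot('side');it,ct=shot('top')
for n,c in(('side',cs),('top',ct)):
    for o in outline_of(n,'taper')[:1]: print(n,o['p'],o['rect'])
    print(box(hull(c,(.559,.2022,.004))).round(1))
a=cv2.resize(i2['color'][130:410,130:410],(400,400));b=cv2.resize(it['color'][170:350,20:200],(400,400));cv2.imwrite('pics/d6.png',np.hstack([a,b])[:,:,::-1])
E
```

```text
side 0.88 [229.8, 278.5, 32.9, 52.2]
[230.2 276.  258.7 323.8]
[143.6 242.  172.4 269.1]
```

View pics/d6.png

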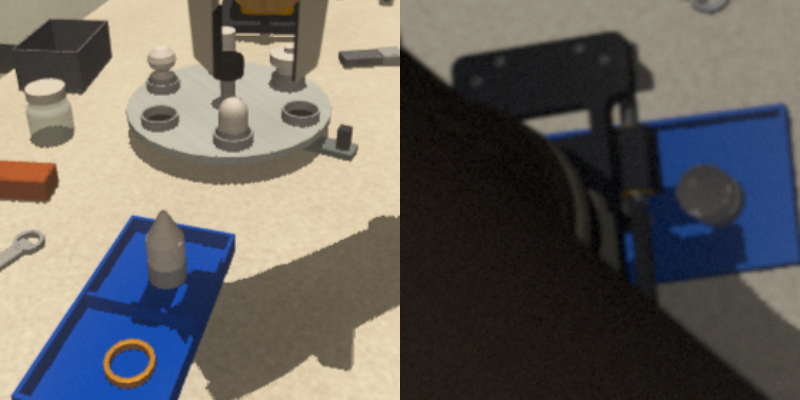

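The taper stands upright in the empty compartment, at (167,250) in the left picture. The ring is still in the other half, the emptied cup faces the pointer, and the arm is clear. Handing in.

```bash
python3 -c "
from cell import workorder;print(workorder.sign_off())"
```

```text
the job is handed in; nothing more can be done
None
```

The pointed head is standing upright in the empty half of the blue tray, and I handed the job in at about 19 s of the 45 s allowed.

- **Turning:** I gripped the knob and turned the carousel about 70° so the head faced the pointer. I measured the head at about 167.1° and the pointer at 166.6 to 167.5°, a match to within about 0.5°. Taken singly, the cameras put the head between 166.6° and 169.6°.
- **Lifting and placing:** I lifted the head straight out of its cup and lowered it in steps of 1 to 2 mm until it touched the tray floor. The force peaked at about 13 N, and I backed off to about 5 N before releasing.
- **Last checks:** The side and top pictures show the head upright near the middle of the empty compartment. The ring is still in the other half, the emptied cup faces the pointer, no heads have tipped and the gripper is clear. The trained network found the head in the side picture (0.88) but missed it in the top picture, where I could see it myself. One earlier detection call also came back empty and had to be repeated.

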